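# Clamp the glued phone to the marked tooth and roll the dust shutter shut

### The arm

A 6-joint arm with a two-finger parallel gripper is mounted at the origin on the work surface. World frame = base frame: x ahead of the robot, y to its left, z up, the work surface at z = 0. Lengths are in m, angles in rad, forces in N, time in s.
With the tool pointing down it reaches from about 0.3 to 0.825 m from the base axis. Payload 5.4 kg.
Tool frame: the origin (TCP) lies at the very end of the fingers, on their centre line; the grasp point (between the pads) lies 19 mm behind it; z points along the fingers, y is the line along which they close (so a half turn about z gives the same grasp; the last joint's range is limited). The gripper opens to 92 mm and grips with 3 to 60 N. Pads are 20 mm wide; open, the fingers measure 128 mm over their backs; the gripper's body (75 mm by 189 mm) begins 69 mm behind the grasp point.
Start: joints at [-1.491, 0.158, 1.597, -0, 1.386, -0.21], TCP at [0.164, -0.551, 0.181] pointing down, gripper open.
Joint ranges: [-2.91, 2.91], [-0.94, 2.29], [0.18, 2.7], [-1.29, 4.43], [0.17, 2.64], [-3, 3]. Speed limits (rad/s): [2.57, 2.57, 3.14, 3.14, 3.14, 3.14].

### API

Orientations are given as a rotation vector (axis times angle).
In Python, from workcell import bot gives the robot as it stands. Calls block until the motion is done:
- bot.goto(position, orientation): joint-space move of the TCP to a pose.
- bot.line_to(position, rot=None, max_speed=0.15): straight line of the TCP; rot=None keeps the orientation; max_speed is the mean speed in m/s.
- bot.set_joints(angles): joint-space move.
- bot.set_gripper(opening, newtons=None): opening from 0.0 (shut) to 1.0 (fully open); newtons is the grip in N (None keeps the last); returns when the fingers have stopped.
- bot.hold(seconds).
- bot.inverse_kinematics(position, orientation): joint angles nearest the present ones, or None.
- bot.read_camera(name): name is "scene" or "top" or "wrist"; returns a dict with "pixels" (400x640x3 uint8, blue, green, red), "fx", "fy", "cx", "cy" (pixels), "R" (3x3) and "t" (3): a world point X has camera coordinates R X + t. Camera axes: x right, y down, z forward; pixel columns grow to the right and rows downward; lengths in m; the calibration is good to about 2 mm. The wrist camera is an equidistant fisheye: a pixel r from the principal point sees the ray r / f radians off the axis. A picture is of the moment at which its call begins. There is no depth.
A pose or a line that the arm cannot do raises bot.MotionError and nothing moves.
- bot.job_done(): hands the job in; it is judged then, once.
Readings, each from a call of its own:
- bot.current_clock(): time.
- bot.current_joints(): joint angles.
- bot.current_joint_vel(): joint speeds.
- bot.current_effort(): joint torques, N m.
- bot.current_ee_pos(): TCP position.
- bot.current_tool_rot(): TCP orientation.
- bot.current_contact_force(): force on the tool from outside, world axes, zero at the start.
- bot.current_ft_torque(): the same for the moment, N m.
- bot.current_opening(): opening from 0.0 (shut) to 1.0 (fully open).
- bot.current_grip_force(): force on a finger pad.
Only numpy, scipy, OpenCV 4.12 (cv2) and the standard library are available. Lean on these libraries where they do the work, as an engineer would, in place of code of your own. Each camera call takes 0.05 s, during which the arm holds its last target. There are 200 camera calls.

### The job

The glued phone lies in the clamping fixture to cure. Wind the black ratchet knob clockwise until its yellow pointer stands at the green mark and the red pawl has clicked into that tooth, not one tooth less or more, and let go so the pawl holds it; then roll the teal tambour shutter fully shut over the phone by its orange handle and let go. Leave the parts tray, the jar and the screwdriver alone.

Things in the scene. Friction and masses are not known exactly. Their poses are not given: they have to be found in the camera images.
- fixture: Fixed steel base, 15 mm thick. Origin: on the bench under the middle of the hood; x: the hood's open side, y: hood axis, z up. The half-round hood (radius 112 mm, top 147 mm above the bench) has black cheeks at y = +-76 mm, a fixed teal shell over the -x half and a 40 mm high sill above the base at x = +102 mm. The knob stands outside it at x = 0, y = -178 mm.
- hood_axis (a point): Point on the axis about which the shutter turns, 35 mm above the bench, middle of the hood; the axis runs along the fixture's y.
- tambour (a joint): Angle of the shutter on its round track (rad): 0 = fully shut against the sill, grows as it rolls open, at most 1.3. It starts at 1.0 to 1.3 (open). Friction holds it wherever it is left; moving it takes about 2 N at the handle.
- handle (a point): Middle of the orange handle: a round bar 12 mm thick, 100 mm long, parallel to the hood axis and 145 mm from it, 34 mm clear of the slats, on arms at its ends. Seen along the axis it stands 0.471 rad plus the shutter angle above the fixture's +x: it goes from the top over towards +x and down, to 101 mm above the bench when shut. It turns in the pads when pinched from above; let go, open only to about 40 mm so that no finger meets the slats.
- knob (a joint): Angle of the ratchet knob (rad), grows clockwise from above, to 2.9. 12 teeth: it rests at multiples of 0.524, at the start 0 or 0.524. Winding takes up to 0.18 N m; let go, a return spring runs it back on to the last tooth passed, where the pawl holds it: it cannot go back past a caught tooth. To catch a tooth wind 0.05 to 0.3 rad beyond it, then let go.
- knob_grip (a point): On the knob's upright axis, 67 mm above the bench, at the height to grip. The grip is an upright black wing 56 mm long, 14 mm thick, from 39 to 79 mm above the bench, lying along the pointer's direction: take this from here to knob_pointer (this frame turns with the knob but is not aligned with the wing). Below: disc of radius 31 mm, brass toothed wheel of 40 mm.
- knob_pointer (a point): Tip of the knob's yellow pointer, 58 mm from the knob's axis, 37 mm above the bench; turns with the knob. At knob angle 0 it points 150 degrees counter-clockwise (seen from above) from the fixture's +x, at the mark's tooth it stands right over the mark.
- pawl (a joint): Angle of the red sprung pawl on the far side of the wheel from the hood (rad): about 0 = down in a notch, grows to 0.17 on a tooth's crest as the wheel is wound.
- mark_green: Green disc, 18 mm across, 4 mm high, fixed on the base 58 mm from the knob's axis: the chosen tooth. It lies under the place of the pointer at knob angle 1.047, 1.571 or 2.094 (clockwise of the start by one to four teeth). Origin: centre of its underside.
- mark_white1: White disc of the same size at another tooth of the dial (not the chosen one). Origin: centre of its underside.
- mark_white2: White disc of the same size at another tooth of the dial (not the chosen one). Origin: centre of its underside.
- phone: Glued phone, 150 x 75 x 8 mm, 0.18 kg, loose, lying flat on the fixture between the fixed jaw (+y) and the sprung jaw that the knob draws 4 mm a tooth towards it; it is pushed a few mm by the jaw. Origin: centre of its underside.
- parts_tray: Bystander: black open tray with small parts, 120 x 90 x 22 mm. Origin: centre of its underside.
- flux_jar: Bystander: amber jar, 48 mm across, 45 mm high. Origin: centre of its underside.
- driver: Bystander: screwdriver with a blue handle, 150 mm long, lying on the bench along its own x. Origin: on its axis, at the underside.

How it is judged:
On the way, in this order (a step that is already met when the one before it is completed fails the run):
1. the knob, let go, rests with its pointer over the green mark, the pawl down in the notch (horizontal distance between knob_pointer and mark_green below 0.009 m and value of joint pawl below 0.05 rad and velocity of joint knob between -0.05 and 0.05 rad/s and contact force between the fingers and anything else below 0.1 N), for 0.2 s.
2. the shutter is rolled fully shut (value of joint tambour below 0.05 rad), for 0.2 s.
At the end, for the whole second after the job is handed in: The knob's pointer is within 9 mm of the centre of the green mark (neighbouring teeth are 30 mm away) with the pawl down (below 0.05 rad) and the knob at rest; the shutter is within 0.05 rad (7 mm at the handle) of fully shut; the phone still lies flat between the jaws (horizontal distance between knob_pointer and mark_green below 0.009 m and value of joint each of pawl, tambour below 0.05 rad and velocity of joint knob between -0.05 and 0.05 rad/s and y of phone in the frame of fixture above 0.003 m and angle between phone's own z axis and vertical below 0.05 rad); the robot touches nothing.
It fails at once if a bystander (tray, jar, screwdriver) is moved by more than 25 mm (distance of any of parts_tray, flux_jar, driver from where it was at the start of the episode above 0.025 m).
It fails at once if the phone is shifted by more than 20 mm (distance of phone from where it was at the start of the episode above 0.02 m).
It also fails if it takes over 61 s, if anything falls off the work surface, if the arm or the gripper's body presses on something with over 40 N, if the wrist force passes 120 N, or if a joint passes its speed limit or range.

## Working session

There is one attempt and no reset: what is moved stays moved. The work goes in short steps, each a Python script; the robot and the scene stay as the last script left them, time stands still between calls to the robot, and variables do not carry over. Pictures are saved under pics/ and viewed, at most 10 in all, crops included, and the job is handed in when it is done.

```bash
ls; mkdir -p pics
python3 - <<'E'
from workcell import bot
import cv2,numpy as np
for n in("top","scene"):
    c=bot.read_camera(n);cv2.imwrite(f"pics/{n}0.png",c["pixels"]);print(n,c["fx"],c["cx"],c["cy"],np.round(c["R"],3).tolist(),np.round(c["t"],3))
print(bot.current_clock())
E
```

```text
pics
top 468.49484246545427 317.00663356687147 203.110366420723 [[-0.014, -1.0, 0.012], [-0.995, 0.013, -0.1], [0.1, -0.014, -0.995]] [0.028 0.542 1.1  ]
scene 409.5364039198669 321.4500206072183 192.9555073647361 [[0.765, 0.644, 0.019], [0.447, -0.511, -0.734], [-0.463, 0.57, -0.678]] [-0.41  -0.165  1.232]
0.1
```

View pics/top0.png

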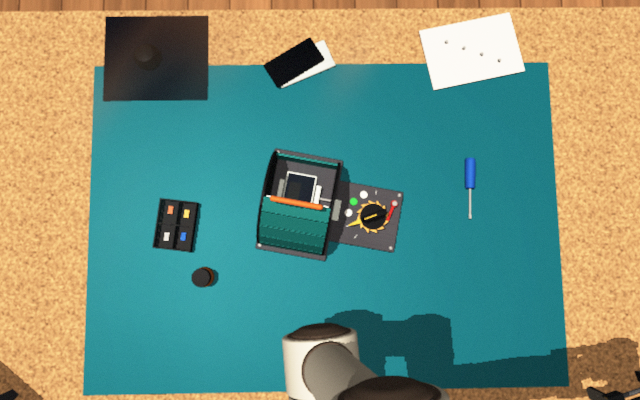

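View pics/scene0.png

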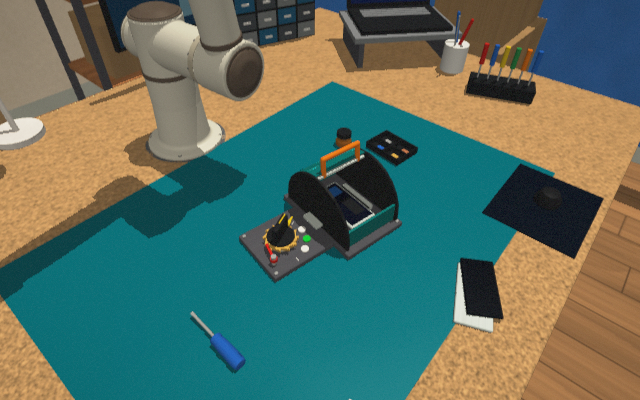

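The top view shows the hood at about (300,205), the orange handle at (297,203), the knob at (373,217) with its yellow pointer tip near (348,224), and the green mark at (353,201). The scene view confirms this layout: the screwdriver, jar and tray are all well away from it.

```bash
cat > h.py <<'E'
from workcell import bot
import cv2,numpy as np
def ray(c,uv):
    d=np.array([(uv[0]-c["cx"])/c["fx"],(uv[1]-c["cy"])/c["fy"],1.])
    return -c["R"].T@c["t"], c["R"].T@d
def plane(c,uv,z):
    o,d=ray(c,uv);return o+d*(z-o[2])/d[2]
def blobs(img,lo,hi,roi,amin=8):
    x0,y0,x1,y1=roi
    m=cv2.inRange(cv2.cvtColor(img[y0:y1,x0:x1],cv2.COLOR_BGR2HSV),lo,hi)
    n,l,s,ce=cv2.connectedComponentsWithStats(m)
    out=[(int(s[i,4]),ce[i]+[x0,y0],np.argwhere(l==i)[:,::-1]+[x0,y0]) for i in range(1,n) if s[i,4]>=amin]
    return sorted(out,key=lambda b:-b[0])
E
python3 - <<'E'
from h import *
c=bot.read_camera("top");im=c["pixels"];roi=(325,180,410,255)
for nm,lo,hi,z in(("green",(45,120,80),(75,255,255),.019),("white",(0,0,150),(180,60,255),.019),("yellow",(18,120,120),(35,255,255),.037),("red",(0,150,100),(6,255,255),.03)):
    for a,ce,p in blobs(im,lo,hi,roi)[:6]: print(nm,a,ce.round(1),plane(c,ce,z).round(4))
for a,ce,p in blobs(im,(5,150,120),(14,255,255),(250,180,340,230))[:2]:
    v=cv2.fitLine(p.astype(np.float32),2,0,.01,.01).ravel(); t=(p-ce)@v[:2]
    print("orange",a,ce.round(1),v[:2],(ce+v[:2]*t.min()).round(1),(ce+v[:2]*t.max()).round(1))
cv2.imwrite("pics/top1.png",cv2.resize(im[140:265,240:410],None,fx=4.6,fy=4.6,interpolation=cv2.INTER_CUBIC))
s=bot.read_camera("scene");cv2.imwrite("pics/scene1.png",cv2.resize(s["pixels"][130:290,230:410],None,fx=3.6,fy=3.6,interpolation=cv2.INTER_CUBIC))
for a,ce,p in blobs(s["pixels"],(5,150,120),(16,255,255),(310,130,370,180))[:2]: print("s orange",a,ce.round(1),p.min(0),p.max(0))
E
```

```text
green 50 [353.2 201.1] [ 0.5467 -0.0676  0.019 ]
white 95 [336.1 209.6] [ 0.5265 -0.0257  0.019 ]
white 55 [363.4 194.2] [ 0.5633 -0.0928  0.019 ]
white 49 [348.5 212.4] [ 0.5194 -0.0556  0.019 ]
white 16 [394.5 203.2] [ 0.5401 -0.1679  0.019 ]
white 12 [327.4 199.7] [ 0.551  -0.0051  0.019 ]
white 10 [399.  194.8] [ 0.5606 -0.1795  0.019 ]
yellow 108 [358.6 221.6] [ 0.4957 -0.0779  0.037 ]
yellow 36 [376.6 229.1] [ 0.4772 -0.1202  0.037 ]
yellow 31 [369.9 216.5] [ 0.5075 -0.1051  0.037 ]
yellow 26 [374.5 202.7] [ 0.5404 -0.1168  0.037 ]
yellow 16 [364.1 204.9] [ 0.5353 -0.0919  0.037 ]
yellow 9 [385.4 222.1] [ 0.4936 -0.1417  0.037 ]
red 53 [390.3 211.6] [ 0.5189 -0.1552  0.03  ]
orange 279 [296.2 202.3] [0.98234123 0.18709809] [270.1 197.4] [322.1 207.3]
s orange 364 [340.1 154. ] [321 140] [359 177]
```

View pics/top1.png

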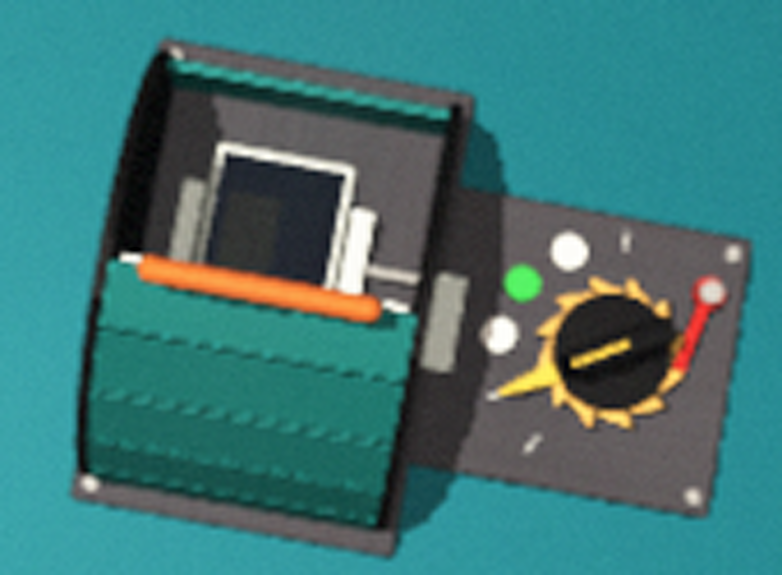

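View pics/scene1.png

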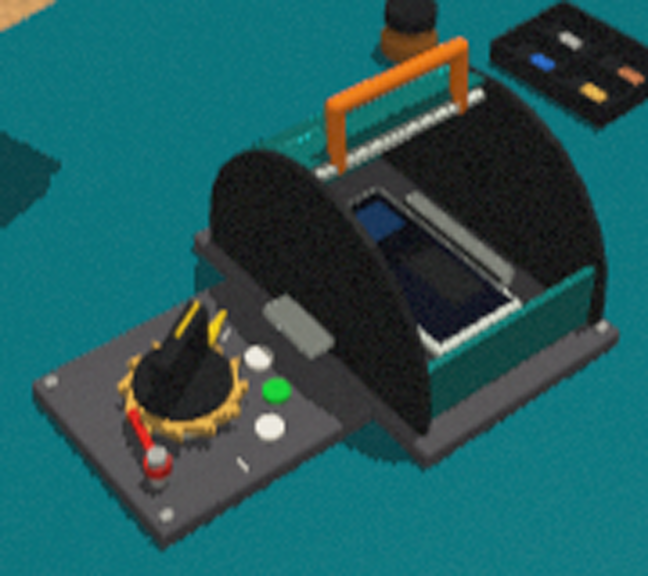

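```bash
cat >> h.py <<'E'
from scipy.spatial.transform import Rotation as Ro
def rotv(z,y):
    z=np.array(z)/np.linalg.norm(z);y=np.array(y)-np.dot(y,z)*z;y/=np.linalg.norm(y)
    return Ro.from_matrix(np.c_[np.cross(y,z),y,z]).as_rotvec()
E
python3 - <<'E'
from h import *
c=bot.read_camera("top");s=bot.read_camera("scene")
# rigid fit of the three marks (fixture angles 90,60,30) 
P=np.array([plane(c,u,.019)[:2] for u in((348.5,212.4),(353.2,201.1),(363.4,194.2))])
a=np.radians([90,60,30]);Q=.058*np.c_[np.cos(a),np.sin(a)]
p=P-P.mean(0);q=Q-Q.mean(0);psi=np.arctan2((q[:,0]*p[:,1]-q[:,1]*p[:,0]).sum(),(q*p).sum())
R=lambda t:np.array([[np.cos(t),-np.sin(t)],[np.sin(t),np.cos(t)]])
C=P.mean(0)-R(psi)@Q.mean(0);print("marks fit yaw",psi,"C",C,"res",np.linalg.norm(p-q@R(psi).T,axis=1))
# handle
h1,h2=[plane(c,u,.179+.003)[:2] for u in((270.1,197.4),(322.1,207.3))]
d=h1-h2;yaw=np.arctan2(-d[0],d[1]);print("handle ends",h1,h2,np.linalg.norm(d),"yaw",yaw)
hm=(h1+h2)/2
# screws on the base corners (crop/4.6 + offset), z 15mm
for n,u in(("A",(175,52)),("B",(90,484)),("C",(733,252)),("D",(692,495))): print("screw",n,plane(c,(240+u[0]/4.6,140+u[1]/4.6),.017)[:2].round(4))
C2=P.mean(0)-R(yaw)@Q.mean(0);O=C2+R(yaw)@[0,.178]
print("C2",C2,"O",O,"handle in fixture",R(-yaw)@(hm-O))
print("pointer tip",R(-yaw)@(plane(c,(240+490/4.6,140+397/4.6),.037)[:2]-C2))
# handle bar in scene: top-bar ends from crop pixels
S=[(230+u/3.6,130+v/3.6) for u,v in((330,103),(465,43))]
for u,hh in zip(S,(h2,h1)):
    o,dd=ray(s,u);t=((np.r_[hh,0]-o)[:2]@dd[:2])/(dd[:2]@dd[:2]);print("scene ray nearest handle end",(o+t*dd).round(4),hh.round(4))
# knob wheel centre from disc black cap: crop (612,352), z~.039
print("disc",plane(c,(240+612/4.6,140+352/4.6),.039))
E
```

```text
marks fit yaw -0.17895543076661735 C [ 0.50894531 -0.11237039] res [0.00037658 0.00051259 0.00033042]
handle ends [0.53972826 0.11952251] [0.51769078 0.01202118] 0.10973689354166939 yaw -0.20219591772755865
screw A [0.672  0.1139]
screw B [0.4433 0.1596]
screw C [ 0.5609 -0.1807]
screw D [ 0.4331 -0.1551]
C2 [ 0.50801775 -0.11156636] O [0.54376389 0.06280741] handle in fixture [-0.015343   -0.00011919]
pointer tip [-0.03528943  0.05682508]
scene ray nearest handle end [0.5198 0.0138 0.1826] [0.5177 0.012 ]
scene ray nearest handle end [0.5412 0.1205 0.179 ] [0.5397 0.1195]
disc [ 0.50713831 -0.1122213   0.039     ]
```

Everything agrees: yaw −0.198, knob axis (0.508, −0.112), hood origin (0.543, 0.063). The pointer is at 120°, so the knob is at 0.524. Green is at 60°, which means two teeth to wind. The shutter is at about 1.2. Next I check reachability.

```bash
cat >> h.py <<'E'
YAW=-.198;C=np.array([.508,-.112]);O=np.array([.543,.0627])
fx=np.array([np.cos(YAW),np.sin(YAW),0]);fy=np.array([-np.sin(YAW),np.cos(YAW),0])
def knobrot(deg,flip=1):  # wing direction in fixture frame, deg
    t=YAW+np.radians(deg-90);return rotv([0,0,-1],flip*np.array([np.cos(t),np.sin(t),0]))
def hpose(phi,k=.4,ext=.015,flip=1,r=.145):
    a=k*min(phi-np.pi/2,0); # tilt
    up=-np.sin(a)*fx+np.cos(a)*np.array([0,0,1]); lat=np.cos(a)*fx+np.sin(a)*np.array([0,0,1])
    p=np.r_[O,.035]+r*(np.cos(phi)*fx+np.sin(phi)*np.array([0,0,1]))
    return p-ext*up, rotv(-up,flip*lat), up
E
python3 - <<'E'
from h import *
f=lambda q:None if q is None else np.round(q,2)
for fl in(1,-1):
    for d in(120,90,50): print("knob",fl,d,f(bot.inverse_kinematics(np.r_[C,.048],knobrot(d,fl))))
    print(f(bot.inverse_kinematics(np.r_[C,.16],knobrot(120,fl))))
    for k in(0,.4,.6):
        for ph in(1.676,1.0,.45):
            p,r,u=hpose(ph,k,flip=fl);print("handle",fl,k,ph,p.round(3),f(bot.inverse_kinematics(p,r)))
E
```

```text
knob 1 120 [-0.45  0.16  1.87 -0.    1.11 -0.78]
knob 1 90 [-0.45  0.16  1.87 -0.    1.11 -0.25]
knob 1 50 [-0.45  0.16  1.87 -0.    1.11  0.45]
[-0.45  0.03  1.77 -0.    1.34 -0.78]
handle 1 0 1.676 [0.528 0.066 0.164] [-0.1   0.06  1.74 -0.    1.35  0.09]
handle 1 0 1.0 [0.62  0.047 0.142] [-0.12  0.31  1.5  -0.    1.34  0.08]
handle 1 0 0.45 [0.671 0.037 0.083] [-0.12  0.49  1.39 -0.    1.27  0.07]
handle 1 0.4 1.676 [0.528 0.066 0.164] [-0.1   0.06  1.74 -0.    1.35  0.09]
handle 1 0.4 1.0 [0.616 0.048 0.142] [-0.13  0.5   1.26  0.02  1.6   0.07]
handle 1 0.4 0.45 [0.665 0.038 0.085] [-0.14  0.9   0.83  0.03  1.85  0.06]
handle 1 0.6 1.676 [0.528 0.066 0.164] [-0.1   0.06  1.74 -0.    1.35  0.09]
handle 1 0.6 1.0 [0.615 0.048 0.143] [-0.13  0.61  1.14  0.02  1.74  0.07]
handle 1 0.6 0.45 [0.662 0.039 0.086] [-0.14  1.18  0.46  0.04  2.18  0.07]
knob -1 120 [-0.45  0.16  1.87 -0.    1.11  2.37]
knob -1 90 [-0.45  0.16  1.87 -0.    1.11  2.89]
knob -1 50 [-0.45  0.16  1.87 -0.    1.11 -2.7 ]
[-0.45  0.03  1.77 -0.    1.34  2.37]
handle -1 0 1.676 [0.528 0.066 0.164] None
handle -1 0 1.0 [0.62  0.047 0.142] None
handle -1 0 0.45 [0.671 0.037 0.083] None
handle -1 0.4 1.676 [0.528 0.066 0.164] None
handle -1 0.4 1.0 [0.616 0.048 0.142] None
handle -1 0.4 0.45 [0.665 0.038 0.085] None
handle -1 0.6 1.676 [0.528 0.066 0.164] None
handle -1 0.6 1.0 [0.615 0.048 0.143] None
handle -1 0.6 0.45 [0.662 0.039 0.086] None
```

Run:
```python
from h import *
bot.goto(np.r_[C,.19],knobrot(120)); print(bot.current_clock())
bot.line_to(np.r_[C,.048],max_speed=.1); print(bot.current_contact_force())
bot.set_gripper(0,30); print("open",bot.current_opening()*.092,bot.current_grip_force(),bot.current_contact_force())
if .010<bot.current_opening()*.092<.02:
    for d in(105,90,75,60,50):
        bot.goto(np.r_[C,.048],knobrot(d)); print(d,bot.current_contact_force().round(1),bot.current_ft_torque().round(2))
print(bot.current_clock())
c=bot.read_camera("wrist");cv2.imwrite("pics/w1.png",c["pixels"])
```

```text
2.3083
[-0.31971684 -0.14212871 -0.34957059]
open -3.939913024579662e-05 0.0 [-0.54054158  1.19441843  0.33181619]
5.225
```

View pics/w1.png

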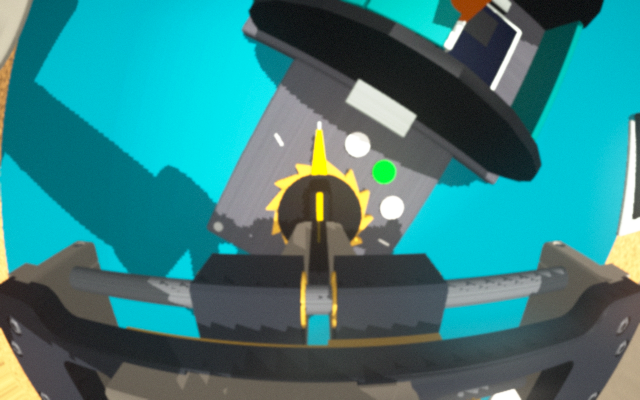

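The wrist view shows the gripper fully shut at (318,300), with the wing visible in front at (318,205). So the pads closed on nothing. I'll check where the tool actually is.

Run:
```python
from h import *
print(bot.current_ee_pos(),Ro.from_rotvec(bot.current_tool_rot()).as_matrix().round(3).tolist(),bot.current_joints(),bot.current_opening())
c=bot.read_camera("top")["pixels"];s=bot.read_camera("scene")["pixels"]
a=cv2.resize(c[120:280,240:440],(400,320));b=cv2.resize(s[130:290,210:410],(400,320))
cv2.imwrite("pics/ts2.png",np.hstack([a,b]))
```

```text
[ 0.508001   -0.11198615  0.04801234] [[-0.32, 0.947, -0.0], [0.947, 0.32, 0.0], [0.0, -0.0, -1.0]] [-4.49548366e-01  1.64161394e-01  1.86938424e+00 -1.02914146e-05
  1.10806895e+00 -7.75158150e-01] 0.005759402358796228
```

View pics/ts2.png

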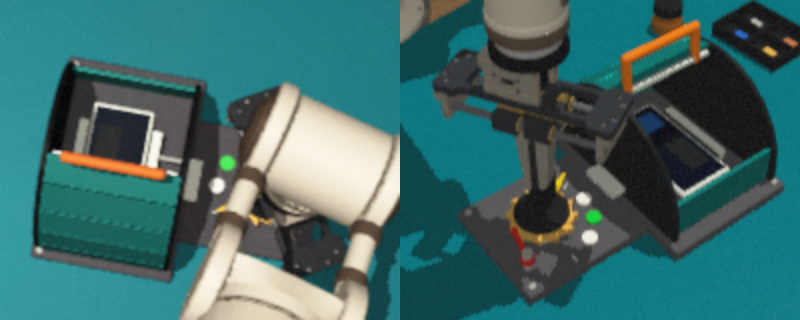

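The scene view shows the fingers around the wing, so the opening reading contradicts it. I'll test the gripper's readings.

Run:
```python
from h import *
def rd(): print(round(bot.current_clock(),2),[round(float(bot.current_opening()),3) for _ in range(4)],np.round(bot.current_grip_force(),2),bot.current_contact_force().round(2),bot.current_ft_torque().round(2))
rd();bot.set_gripper(.5,30);rd();bot.set_gripper(0.,30);rd();bot.hold(.3);rd()
# small turn to feel the spring
bot.goto(np.r_[C,.048],knobrot(112));rd()
c=bot.read_camera("wrist")["pixels"];cv2.imwrite("pics/w2.png",c[90:360,180:460])
```

```text
5.38 [0.003, 0.003, 0.003, 0.003] 0.0 [-0.57 -0.23  0.45] [-0.07 -0.12  0.03]
6.17 [0.503, 0.503, 0.503, 0.503] 0.0 [ 0.37 -0.08  0.38] [-0.01 -0.11  0.01]
6.95 [0.004, 0.004, 0.004, 0.004] 0.0 [ 0.3  -0.09  0.67] [-0.06 -0.1   0.  ]
7.25 [0.004, 0.004, 0.004, 0.004] 0.0 [ 0.    0.11 -0.05] [-0.   -0.12 -0.07]
7.51 [0.001, 0.001, 0.001, 0.001] 0.0 [-0.33  0.11  0.59] [-0.06 -0.11 -0.02]
```

View pics/w2.png

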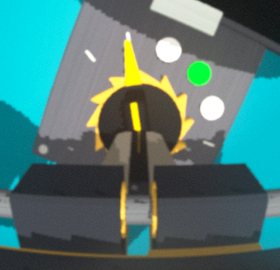

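```bash
cat >> h.py <<'E'
def wproj(c,X):
    v=c["R"]@np.array(X)+c["t"];r=np.hypot(*v[:2]);th=np.arctan2(r,v[2]);return np.array([c["cx"],c["cy"]])+c["fx"]*th*v[:2]/r
def wplane(c,uv,z):
    d=np.array([(uv[0]-c["cx"])/c["fx"],(uv[1]-c["cy"])/c["fy"]]);th=np.linalg.norm(d)
    w=c["R"].T@np.r_[np.sin(th)*d/th,np.cos(th)];o=-c["R"].T@c["t"];return o+w*(z-o[2])/w[2]
E
python3 - <<'E'
from h import *
c=bot.read_camera("wrist");print(c["fx"],c["cx"],c["cy"],"cam",(-c["R"].T@c["t"]).round(3),"tcp",bot.current_ee_pos())
for n,X in(("tcp",bot.current_ee_pos()),("tcp-up19",bot.current_ee_pos()+[0,0,.019]),("green",(.5467,-.0676,.019)),("knobC39",(*C,.039)),("wingtop",(*C,.079))): print(n,wproj(c,X).round(1))
for a,ce,p in blobs(c["pixels"],(45,120,80),(75,255,255),(300,100,460,260))[:1]: print("green",a,ce,wplane(c,ce,.019))
print("disc centre",wplane(c,(180+140,90+122),.039))
s=bot.read_camera("scene")
for a,ce,p in blobs(s["pixels"],(45,150,80),(75,255,255),(230,180,410,290))[:1]: print("scene green",plane(s,ce,.019))
E
```

```text
309.70691628693146 318.35441614715796 194.6194161371581 cam [ 0.495 -0.045  0.252] tcp [ 0.50798777 -0.11199819  0.04800329]
tcp [318.7 219.7]
tcp-up19 [318.7 229.2]
green [379.1 162.2]
knobC39 [318.7 215.7]
wingtop [318.8 236.1]
green 464 [378.57543103 162.9612069 ] [ 0.54639046 -0.06823636  0.019     ]
disc centre [ 0.50837888 -0.10905302  0.039     ]
scene green [ 0.54851941 -0.06929226  0.019     ]
```

The tool is on the knob axis to within 3 mm, yet the opening reads shut and the knob did not turn with it. I'll compare the shut gripper here with the gripper closed in free air, since the opening and force readings may be wrong.

Run:
```python
from h import *
f=lambda:bot.read_camera("wrist")["pixels"]
def strips(im):
    b=[x for x in blobs(im,(10,90,90),(30,255,255),(200,262,440,335),15)];return [(a,ce.round(0).tolist()) for a,ce,p in b[:6]]
A=f();print(strips(A))
bot.set_gripper(.4);bot.goto(np.r_[C,.048],knobrot(120));B=f();print(".4",strips(B))
bot.line_to(np.r_[C,.13]);bot.set_gripper(0);D=f();print("air",strips(D),bot.current_opening(),bot.current_clock())
k=lambda i:cv2.resize(i[170:350,250:390],(266,342),interpolation=cv2.INTER_CUBIC)
cv2.imwrite("pics/cmp.png",np.hstack([k(A),k(B),k(D)]))
```

```text
[(360, [303.0, 299.0]), (342, [334.0, 299.0])]
.4 [(615, [232.0, 297.0]), (584, [405.0, 297.0]), (30, [432.0, 334.0])]
air [(359, [303.0, 299.0]), (334, [334.0, 299.0])] 0.007772986423970074 10.1083
```

View pics/cmp.png

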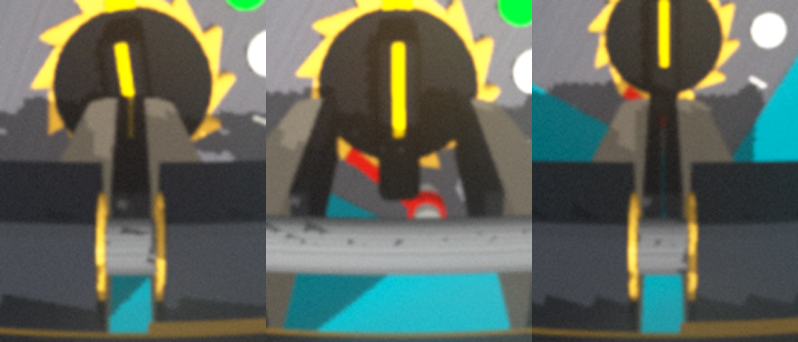

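Left panel (gripper shut at the knob) and right panel (shut in air) show the same finger spacing, with strips at 303 and 334. So the fingers really did close fully, and they may have passed above the wing. I'll probe down gently with the shut tips to find the wing's top.

Run:
```python
from h import *
s=bot.read_camera("scene")
def sp(X):
    v=s["R"]@np.array(X)+s["t"];return np.array([s["cx"]+s["fx"]*v[0]/v[2],s["cy"]+s["fy"]*v[1]/v[2]])
for z in(.039,.048,.079): print(z,(sp((*C,z))-[210,130])*2+[400,0])
bot.line_to(np.r_[C,.088],max_speed=.15)
z0=bot.current_contact_force()[2]
for z in np.arange(.085,.046,-.003):
    bot.line_to(np.r_[C,z],max_speed=.05);f=bot.current_contact_force();print(round(z,3),f.round(1),bot.current_ee_pos()[2].round(4))
    if abs(f[2]-z0)>5: break
print(bot.current_clock())
c=bot.read_camera("scene")["pixels"];w=bot.read_camera("wrist")["pixels"]
cv2.imwrite("pics/probe.png",np.hstack([cv2.resize(c[140:260,240:360],(400,400),interpolation=2),cv2.resize(w[150:290,250:390],(400,400),interpolation=2)]))
```

```text
0.039 [539.56078401 208.1752115 ]
0.048 [539.14732765 202.71759054]
0.079 [537.67922566 183.33865506]
0.085 [-0.3 -0.   1.7] 0.0858
0.082 [-0.2 -0.5 -0.3] 0.082
0.079 [-0.2  0.7  0.4] 0.0787
0.076 [ 0.3 -0.1  0.6] 0.0757
0.073 [-0.  -0.3 -0. ] 0.0728
0.07 [-0.3 -0.8 -0.2] 0.0697
0.067 [ 0.4 -0.3  0.1] 0.0667
0.064 [-0.9  0.1  0.3] 0.0637
0.061 [-0.2 -0.2 -0.3] 0.0607
0.058 [-0.5 -0.2  0.4] 0.0577
0.055 [0.1 0.5 0.6] 0.0547
0.052 [-0.3 -0.5 -0.8] 0.0517
0.049 [-0.4 -0.2  0.4] 0.0487
0.046 [ 0.  -0.1 -0.4] 0.0457
14.0917
```

View pics/probe.png

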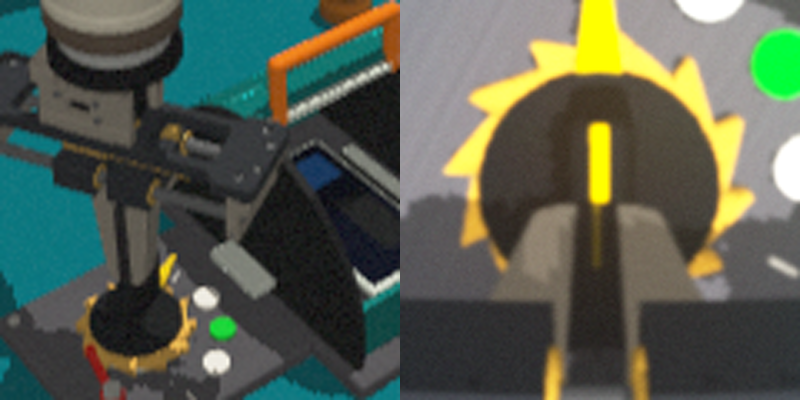

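Run:
```python
from h import *
t=bot.read_camera("top");s=bot.read_camera("scene");w=bot.read_camera("wrist")
def wr(c,uv):
    d=np.array([(uv[0]-c["cx"])/c["fx"],(uv[1]-c["cy"])/c["fy"]]);th=np.linalg.norm(d)
    return -c["R"].T@c["t"],c["R"].T@np.r_[np.sin(th)*d/th,np.cos(th)]
def tri(a,b):
    A=np.zeros((3,3));v=np.zeros(3)
    for o,d in(a,b):
        d=d/np.linalg.norm(d);M=np.eye(3)-np.outer(d,d);A+=M;v+=M@o
    X=np.linalg.solve(A,v);return X.round(4),[round(float(np.linalg.norm(np.cross(X-o,d/np.linalg.norm(d))))*1e3,1) for o,d in(a,b)]
print("stripe front",tri(ray(t,(240+572/4.6,140+365/4.6)),wr(w,(320,192.7))))
bl=blobs(w["pixels"],(20,150,100),(35,255,255),(300,180,340,250))[:3]
for a,ce,p in bl: print("w yellow",a,ce,p.min(0),p.max(0))
# stripe in scene1 crop: from (178,338) to (197,305)
S=[(230+u/3.6,130+v/3.6) for u,v in((178,338),(197,305))]
T=[(240+630/4.6,140+343/4.6),(240+572/4.6,140+365/4.6)]
for a,b in zip(S,T): print("stripe scene/top",tri(ray(s,a),ray(t,b)))
print("finger tip scene/wrist",tri(ray(s,(281.4,225.5)),wr(w,(320,221.8))))
print("tcp",bot.current_ee_pos())
bot.set_gripper(1.0);f=bot.current_contact_force();print(f,bot.current_opening(),bot.current_clock())
```

```text
stripe front (array([ 0.4994, -0.0871,  0.075 ]), [1.1, 1.1])
w yellow 271 [319.01476015 207.15867159] [315 192] [323 225]
stripe scene/top (array([ 0.5102, -0.1151,  0.0761]), [1.8, 1.8])
stripe scene/top (array([ 0.4992, -0.0865,  0.0746]), [1.1, 1.1])
finger tip scene/wrist (array([ 0.5083, -0.107 ,  0.0632]), [1.0, 1.0])
tcp [ 0.50808898 -0.11205769  0.04609203]
[ 0.21866685 -0.30532489 -0.43198652] 0.9990653755975649 15.7167
```

The opening, force and vision readings all say the shut fingers meet nothing where the wing should be. I'll check whether the fingers make any contact by sweeping them sideways into the wing from its counter-clockwise side, which is the winding direction anyway.

```bash
cat >> h.py <<'E'
def fd(deg): t=YAW+np.radians(deg);return np.array([np.cos(t),np.sin(t)])
E
python3 - <<'E'
from h import *
bot.line_to(np.r_[C,.1],max_speed=.2)
bot.set_gripper(0)
b=C+.022*fd(120)
bot.line_to(np.r_[b-.036*fd(30),.1],max_speed=.2)
bot.line_to(np.r_[b-.036*fd(30),.05],max_speed=.15)
print(bot.current_contact_force().round(1),bot.current_clock())
for o in(.027,.023,.019,.015,.010,.005,0):
    bot.line_to(np.r_[b-o*fd(30),.05],max_speed=.08);f=bot.current_contact_force();print(o,f.round(2),bot.current_ft_torque().round(2))
    if np.linalg.norm(f)>3:break
print(bot.current_clock(),bot.current_ee_pos())
w=bot.read_camera("wrist")
print([ (a,wplane(w,ce,.037).round(3)) for a,ce,p in blobs(w["pixels"],(20,150,100),(35,255,255),(250,80,400,260),60)[:4]])
cv2.imwrite("pics/sweep.png",w["pixels"])
E
```

```text
[ 0.2 -0.  -0.3] 18.325
0.027 [ 0.47 -0.1   0.  ] [-0.01 -0.11 -0.01]
0.023 [ 0.51  0.1  -0.48] [ 0.   -0.11  0.03]
0.019 [-0.69  0.23  0.82] [-0.   -0.05 -0.01]
0.015 [ 0.1   0.69 -0.24] [-0.05 -0.09  0.01]
0.01 [-0.69  0.27  0.22] [-0.02 -0.12 -0.04]
0.005 [ 0.49 -0.63 -0.34] [-0.   -0.11 -0.  ]
0 [0.68 0.4  0.74] [-0.04 -0.11 -0.  ]
20.0917 [ 0.50123033 -0.09109615  0.05003799]
[(1461, array([ 0.501, -0.084,  0.037]))]
```

There's still no contact. The wrist ray, solved at the front edge of the fingers, puts the tips near z≈0.078 when the TCP reads 0.046. So the real fingertips look about 3 cm higher than the nominal TCP, just above the wing. A gentle probe lower down should meet the wing top.

Run:
```python
from h import *
bot.line_to(np.r_[C+.015*fd(120),.05],max_speed=.2)
for z in np.arange(.046,.012,-.002):
    bot.line_to([*(C+.015*fd(120)),z],max_speed=.06);f=bot.current_contact_force()
    if abs(f[2])>2.5: break
print("contact at",z,f,bot.current_ee_pos()[2],bot.current_clock())
```

```text
contact at 0.044 [-3.26169909  2.14345259  9.80442469] 0.045286830536103086 20.8917
```

That confirms it: contact came at TCP z 0.045 against the wing top at 0.079, so the fingers are 34 mm shorter than nominal. I'll correct for that and grip again.

```bash
cat >> h.py <<'E'
L=.034
E
python3 - <<'E'
from h import *
bot.line_to(np.r_[C,.06],max_speed=.2);bot.set_gripper(1)
bot.line_to(np.r_[C,.048-L],rot=knobrot(120),max_speed=.12);print(bot.current_contact_force().round(1))
bot.set_gripper(0,30);print("gap",bot.current_opening()*.092,bot.current_grip_force(),bot.current_contact_force().round(1),bot.current_clock())
if .010<bot.current_opening()*.092<.02:
    for d in(105,90,75,60,50):
        bot.goto(np.r_[C,.048-L],knobrot(d)); print(d,bot.current_contact_force().round(1),bot.current_ft_torque().round(2))
    print(bot.current_clock());w=bot.read_camera("wrist")
    for a,ce,p in blobs(w["pixels"],(20,150,100),(35,255,255),(250,60,400,260),60)[:2]:
        tip=p[p[:,1]==p[:,1].min()].mean(0);X=wplane(w,tip,.037)[:2]-C;print(a,"tip angle fixture",np.degrees(np.arctan2(X[1],X[0])-YAW),np.linalg.norm(X))
E
```

```text
[ 0.8 -0.3 -0.3]
gap 0.0136612401300817 29.99700665473938 [ 2.7  0.8 -3.3] 24.2167
105 [ 5.1  2.1 -3.1] [ 0.28 -0.89 -0.  ]
90 [ 6.2  1.7 -5. ] [ 0.31 -1.03  0.09]
75 [ 7.9  1.3 -5.5] [ 0.26 -1.21  0.07]
60 [ 7.7  0.5 -7.3] [ 0.16 -1.31  0.01]
50 [ 9.6  0.2 -6.6] [ 0.08 -1.49  0.09]
25.9417
1275 tip angle fixture 49.82606829897666 0.062138090182037885
479 tip angle fixture 48.46795212628038 0.016351161105886265
```

The wing is gripped and the pointer has reached 50°, 10° past green. I'll let go and check.

Run:
```python
from h import *
bot.set_gripper(1);bot.hold(.3)
bot.line_to(np.r_[C,.10],max_speed=.2)
w=bot.read_camera("wrist")
for a,ce,p in blobs(w["pixels"],(20,150,100),(35,255,255),(200,40,440,260),60)[:2]:
    tip=p[p[:,1]==p[:,1].min()].mean(0);X=wplane(w,tip,.037)[:2]-C;print(a,tip,"tip angle fixture",np.degrees(np.arctan2(X[1],X[0])-YAW),np.linalg.norm(X))
print(blobs(w["pixels"],(45,120,80),(75,255,255),(200,40,500,260),5)[:1])
cv2.imwrite("pics/after.png",w["pixels"][60:260,200:440]);print(bot.current_clock(),bot.current_contact_force().round(1))
```

```text
1081 [307.5 126. ] tip angle fixture 60.06215348995902 0.06264106938263317
304 [315. 173.] tip angle fixture 62.52599306213492 0.02132887335447225
[(228, array([309.31140351, 128.42105263]), array([[308, 120],
       [309, 120],
       [310, 120],
       [311, 120],
       [305, 121],
       [306, 121],
       [307, 121],
       [308, 121],
       [309, 121],
       [310, 121],
       [311, 121],
       [312, 121],
       [313, 121],
       [303, 122],
       [304, 122],
       [305, 122],
       [306, 122],
       [307, 122],
       [308, 122],
       [309, 122],
       [310, 122],
       [311, 122],
       [312, 122],
       [313, 122],
       [314, 122],
       [315, 122],
       [302, 123],
       [303, 123],
       [304, 123],
       [305, 123],
       [306, 123],
       [307, 123],
       [308, 123],
       [309, 123],
       [310, 123],
       [311, 123],
       [312, 123],
       [313, 123],
       [314, 123],
       [315, 123],
       [316, 123],
       [301, 124],
       [302, 124],
       [303, 124],
       [304, 124],
       [305, 124],
       [306, 124],
       [307, 124
[... 2750 characters left out ...]
, 134],
       [314, 134],
       [315, 134],
       [316, 134],
       [317, 134],
       [318, 134],
       [300, 135],
       [301, 135],
       [302, 135],
       [303, 135],
       [304, 135],
       [314, 135],
       [315, 135],
       [316, 135],
       [317, 135],
       [318, 135],
       [301, 136],
       [302, 136],
       [303, 136],
       [304, 136],
       [314, 136],
       [315, 136],
       [316, 136],
       [317, 136],
       [302, 137],
       [303, 137],
       [304, 137],
       [305, 137],
       [314, 137],
       [315, 137],
       [316, 137],
       [303, 138],
       [304, 138],
       [305, 138],
       [315, 138],
       [305, 139]]))]
28.1333 [-0.6  0.2  0.1]
```

View pics/after.png

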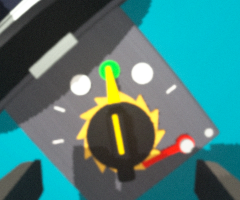

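The pointer tip sits over the green mark at (108,70), with the pawl lying in against the wheel. The measured angle is 60.06° against a target of 60°. Now the shutter.

Run:
```python
from h import *
E=.014+L; phi0=1.676
bot.line_to(np.r_[C,.26],max_speed=.25)
p,r,u=hpose(phi0,ext=E)
for ph in np.linspace(phi0,.44,8):
    a,b,_=hpose(ph,ext=E)
    if bot.inverse_kinematics(a,b) is None: raise SystemExit(f"no ik {ph}")
bot.goto(p+[0,0,.09],r);bot.set_gripper(.43)
bot.line_to(p,max_speed=.12);print(bot.current_contact_force().round(1))
bot.set_gripper(0,15);print("gap",bot.current_opening()*.092,bot.current_grip_force(),bot.current_contact_force().round(1),bot.current_clock())
```

```text
[-0.   0.8  0.1]
gap 0.011430688948763883 15.000162273645401 [ 1.1 -1.2  1. ] 32.0
```

Run:
```python
from h import *
E=.014+L
for ph in np.r_[np.linspace(1.676,.471,11)[1:],.45]:
    p,r,u=hpose(ph,ext=E);bot.line_to(p,rot=r,max_speed=.1);f=bot.current_contact_force();print(round(ph,2),f.round(1),round(bot.current_opening()*.092,4))
    if np.linalg.norm(f)>30: print("stop");break
print(bot.current_clock())
s=bot.read_camera("scene");t=bot.read_camera("top")
```

```text
1.56 [0.4 0.7 4.4] 0.0115
1.43 [ 2.5 -1.   4.8] 0.0111
1.31 [1.2 0.3 4.1] 0.0116
1.19 [2.4 0.1 2.7] 0.0114
1.07 [ 2.4 -0.4  2.4] 0.0115
0.95 [2.4 1.2 1.4] 0.0117
0.83 [2.6 0.6 0.8] 0.0114
0.71 [ 1.4  0.7 -1.4] 0.0114
0.59 [-0.6  0.7 -1.3] 0.0112
0.47 [-1.   1.2 -2.5] 0.0108
0.45 [-4.9  2.2  0.9] 0.0115
35.3
```

Run:
```python
from h import *
E=.014+L
for ph in(.435,.42):
    p,r,u=hpose(ph,ext=E);bot.line_to(p,rot=r,max_speed=.05);f=bot.current_contact_force();print(ph,f.round(1))
    if np.linalg.norm(f)>12:break
p,r,u=hpose(.462,ext=E);bot.line_to(p,rot=r,max_speed=.05);print(bot.current_contact_force().round(1))
bot.set_gripper(.4);bot.hold(.2);print(bot.current_contact_force().round(1),bot.current_opening())
bot.line_to(p+.10*u,max_speed=.12);print(bot.current_clock(),bot.current_contact_force().round(1))
q=bot.current_joints();q[0]+=.9;bot.set_joints(q)
t=bot.read_camera("top");s=bot.read_camera("scene")
want=np.r_[O,.035]+.145*(np.cos(.471)*fx+np.sin(.471)*np.array([0,0,1]));print("want",want.round(4))
for c,roi in((t,(230,100,360,230)),(s,(290,120,440,260))):
    for a,ce,pp in blobs(c["pixels"],(5,150,110),(16,255,255),roi,30)[:2]: print(a,ce.round(1),plane(c,ce,.101).round(4),"top pts",pp.min(0),pp.max(0))
for n,lo,hi,z in(("green",(45,120,80),(75,255,255),.019),("yellow",(18,120,120),(35,255,255),.037)):
    for a,ce,pp in blobs(t["pixels"],lo,hi,(325,180,410,255))[:2]: print(n,a,ce.round(1),plane(t,ce,z).round(4))
print(bot.current_clock())
```

```text
0.435 [-10.7   1.8   8.9]
[-5.2  1.5 -0.7]
[ 0.4  0.5 -0.5] 0.40205549055496104
37.6333 [ 0.3  0.7 -0.2]
want [0.6697 0.0373 0.1008]
365 [308.  148.1] [0.6607 0.0399 0.101 ] top pts [283 138] [332 165]
348 [378.6 211.9] [0.6636 0.0342 0.101 ] top pts [351 197] [400 225]
green 33 [352.2 201.1] [ 0.5467 -0.0653  0.019 ]
yellow 173 [363.9 213.6] [ 0.5146 -0.091   0.037 ]
yellow 31 [370.8 211.2] [ 0.5202 -0.1076  0.037 ]
39.9583
```

A firm stop was felt at the sill. One numeric check of the bar itself without its arms, then I hand in.

Run:
```python
from h import *
t=bot.read_camera("top");a,ce,pp=blobs(t["pixels"],(5,150,110),(16,255,255),(230,100,360,230),30)[0]
m=[plane(t,(x,pp[pp[:,0]==x][:,1].min()-.5),.103)[:2]-O for x in range(292,325)]
print("outer edge fixture x",np.round(np.mean([v@fx[:2] for v in m]),4),"expect",.1292+.006,"per .05rad: 3.3mm")
print(bot.current_clock());
if abs(np.mean([v@fx[:2] for v in m])-.1352)<.004: print(bot.job_done())
```

```text
outer edge fixture x 0.1339 expect 0.13520000000000001 per .05rad: 3.3mm
40.0083
the job is handed in; nothing more can be done
None
```

I wound the knob two teeth to the green mark, where the pawl holds it, rolled the shutter shut against the sill and let go of both. I handed the job in at 40 s; no verdict came back. The fingers turned out to be 34 mm shorter than stated, so the first grips closed above the wing until I corrected for it.

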